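# Draw one packing block from the stores dispenser

## Robot

A 7-joint arm with a two-finger parallel gripper is mounted at the origin on the work surface. World frame = base frame: x ahead of the robot, y to its left, z up, the work surface at z = 0. Lengths are in m, angles in degrees, forces in N, time in s.
With the tool pointing down it reaches from about 0.425 to 0.875 m from the base axis. Payload 4.7 kg.
Tool frame: the origin (TCP) lies on the front face of the gripper's body, between the roots of the fingers; the fingertips stand 70 mm ahead of it and the grasp point (between the pads) lies 51 mm ahead of it; z points along the fingers, y is the direction in which the jaws open and shut (so a half turn about z gives the same grasp; the last joint's range is limited). The gripper opens to 87 mm and grips with 3 to 60 N. Pads are 19 mm wide; open, the fingers measure 117 mm over their backs; the gripper's body (75 mm by 190 mm) begins 51 mm behind the grasp point.
Start: joints at [-75.224, 18.392, -4.016, 83.108, 1.295, 78.541, -3.26], TCP at [0.157, 0.631, 0.292] pointing down, gripper open.
Joint ranges: [-163.93, 163.93], [-17.29, 119.83], [-79.2, 71.16], [3.27, 140.29], [-89.18, 269.18], [5.43, 117.66], [-154.24, 154.24]. Speed limits (degrees/s): [147.25, 147.25, 180, 180, 180, 180, 180].

## Interface

Orientations are given as [roll, pitch, yaw] about the fixed x, y, z axes, in that order (R = Rz(yaw) Ry(pitch) Rx(roll)).
In Python, from cell import env gives the robot as it stands.
- The arm moves only by the tool drive_tool, never from a script. Its argument "commands" is a list of rows, each a list of 7 numbers: the shift along the tool's x, y, z in cm, then the turn, a rotation vector about the tool's x, y, z in degrees, then the opening, from 0 (shut) to 1 (fully open). In form: [[tx, ty, tz, rx, ry, rz, hand], ...]. A call has 1 to 20 rows; each row shifts and turns the commanded pose from where the row before left it, along the tool's axes as they then stand; what a row does not reach is not made up. A row lasts 1/12 s, in which the tool goes at most 41.7 mm and 7.16 degrees, less where a joint would pass 70% of its speed; a pose out of reach is approached as far as the arm can. A call is refused whole if a number of a shift passes 4.17 or a number of a turn 7.16, either way. A call with a gripper value outside its range is refused whole. The fingers move at their own pace and stop on an object; "force" is the grip in N (left out, the last holds). Time passes only in rows, so rows that do not move let the fingers close. It gives the time, the measured TCP pose, the force and the opening at its end, in the units of the state.
- env.get_obs(): the state, without advancing time (a new reading comes with each control period).
- env.read_camera(name): name is "side" or "top"; returns a dict with "img" (400x640x3 uint8, blue, green, red), "mtx" (3x3 intrinsics, pixels), "pose" (4x4, takes a point from camera to world coordinates). Camera axes: x right, y down, z forward; pixel columns grow to the right and rows downward; lengths in m; the calibration is good to about 2 mm. A picture is of the moment at which its call begins. There is no depth.
- env.sign_off(): hands the job in, once; it reports no verdict.
The state is a dict: "time_s": time; "qpos": joint angles; "joint_velocities": joint speeds; "effort": joint torques, N m; "tool_pos": TCP position; "tool_rot": TCP orientation; "force": force on the tool from outside, world axes, zero at the start; "wrist_torque": the same for the moment, N m; "grip_width": finger opening in m.
Only numpy, scipy, OpenCV 4.12 (cv2) and the standard library are available. Lean on these libraries where they do the work, as an engineer would, in place of code of your own. Each camera call takes 0.05 s, during which the arm holds its last target.

## Task

Draw one steel block from the bench dispenser into the deep undivided bin: first slide that bin along its track until it is centred under the dispenser's mouth, next flip the toggle on the counter box away from the robot until it snaps over, and then press the dispenser's plunger all the way down to its stop, hold it there for a moment and let it come fully back up. Only one block may be drawn; leave the low divided tray where it stands.

Things in the scene. Friction and masses are not known exactly. Their poses are not given: they have to be found in the camera images.
- dispenser: Fixed grey steel dispenser; origin on the bench under its magazine. Its x points from its front (robot's side) to its back, y left, z up; turned up to 0.2 rad. In its frame (mm): magazine x -16 to 13, y -24 to 24, top z 128, with clear side walls and three stacked blocks; behind it the housing, x 12 to 103, y -30 to 30, top z 126, with the plunger on it at x 60, y 0.
- plunger_top (a point): Centre of the plunger's flat round black head (38 mm across, 12 mm thick), on its upper face: 177 mm above the bench when up, 147 mm when fully down. Press it straight down from above.
- plunger (a joint): Plunger travel in m: 0 up, 0.030 fully down on its hard stop. A spring resists with about 5 N at the start and 12 N at the stop and brings it back up.
- mouth (a point): Point on the track floor where the bin's origin belongs: dispenser frame (-60, 0, 6) mm, axes as the dispenser's. The flat steel track runs in front of the magazine along y, from -210 to 210 mm, between two rails (inner faces at dispenser x -103.5 and -16.5 mm, rail tops 18 mm above the bench); bins slide in it along y.
- bin: Deep open bin, grey-green, undivided, empty: 84 (x) by 90 (y, along the track) by 55 mm high, walls 4 mm, 0.18 to 0.35 kg; loose in the track 110 to 150 mm to one side of the mouth. Origin: centre of its underside; axes as the dispenser's. Rim 61 mm above the bench. Push its outer end wall with the fingers between the rails, in the half nearer the robot (clear of the magazine).
- tray: Low open tray, grey-green, with one dividing wall: 84 by 80 by 30 mm high, loose in the track on the other side of the mouth, 110 to 150 mm off; it is to stay put. Origin: centre of its underside.
- counter_box: Fixed grey box, 60 (x) by 64 (y) by 45 mm high, with a small dark-green window and one toggle on its top, beside the dispenser's housing (left or right, a wooden cutter block stands on the other side). Origin: centre of its underside; its x points away from the robot.
- bat_tip (a point): Centre of the 15 mm ball at the end of the steel toggle bat (rod 9 mm thick), 42 mm from its pivot. The pivot is on the box's vertical centre line, 46 mm above the bench; the ball is about 84 mm above the bench at either end of the swing, 88 mm at mid-swing.
- bat (a joint): Toggle angle in rad: 0 leans 0.45 rad towards the robot (box -x) = off, 0.9 leans 0.45 rad away from the robot (box +x) = on. It is over-centre: past 0.45 it snaps to the other end by itself. About 1 N at the ball starts it.
- block0: Lowest steel block in the magazine, the one that will be drawn: 22 (x) by 36 (y) by 12 mm, 74 g. Origin: centre of its underside.
- block1: Second block of the stack, the same size; must remain in the magazine, and ends on the ledge (12 mm lower than it started).
- block2: Top block of the stack, the same size; must remain in the magazine on block1.
- slot (a point): The dispenser's mouth: middle of the front edge of the ledge at the magazine's foot, dispenser frame (-22, 0, 78) mm. A full plunger stroke pushes the lowest block out here towards the robot; it drops into what stands below, at about dispenser x -40 mm. When the plunger comes up the next block drops into its place.
Things that resemble listed ones, but are neither listed nor needed, are in the scene too. What is shaped like the counter_box but red or turquoise is not meant.

How it is judged (in metres and radians):
On the way, in this order (a step that is already met when the one before it is completed fails the run):
1. the deep bin stands under the mouth (within 18 mm along the track), the plunger still up (y of bin in the frame of dispenser between -0.018 and 0.018 m and x of bin in the frame of dispenser between -0.072 and -0.048 m and value of joint plunger below 0.003 m), for 0.2 s.
2. the toggle has been flipped to the side away from the robot, the bin still under the mouth (value of joint bat above 0.75 rad and y of bin in the frame of dispenser between -0.018 and 0.018 m and x of bin in the frame of dispenser between -0.072 and -0.048 m), for 0.2 s.
3. the plunger is down on its stop (last 2 mm of its travel) for 0.2 s with the toggle on and the bin under the mouth (all of step 2 and value of joint plunger above 0.028 m), for 0.2 s.
At the end, for the whole second after the job is handed in: Lowest block at rest in the upright deep bin, bin within 18 mm of centred under the mouth; toggle on; plunger up (within 3 mm); other two blocks still stacked in the magazine, one place lower (within 6 mm); divided tray within 15 mm of its start (all of step 2 and value of joint plunger below 0.003 m and x of block0 in the frame of bin between -0.042 and 0.042 m and y of block0 in the frame of bin between -0.045 and 0.045 m and height (world z) of block0 between 0.005 and 0.05 m and linear speed of each of block0, bin below 0.02 m/s and angle between bin's own z axis and vertical below 0.1 rad and distance of tray from where it was at the start of the episode below 0.015 m and x of block1 in the frame of dispenser between -0.006 and 0.006 m and y of block1 in the frame of dispenser between -0.006 and 0.006 m and z of block1 in the frame of dispenser between 0.072 and 0.084 m and x of block2 in the frame of dispenser between -0.006 and 0.006 m and y of block2 in the frame of dispenser between -0.006 and 0.006 m and z of block2 in the frame of dispenser between 0.084 and 0.096 m); the robot touches nothing.
It fails at once if the divided tray is pushed about (more than 15 mm) (distance of tray from where it was at the start of the episode above 0.015 m).
It fails at once if a second block is pushed out of the magazine (x of any of block1, block2 in the frame of dispenser below -0.015 m).
It also fails if it takes over 61 s, if anything falls off the work surface, if the arm or the gripper's body presses on something with over 40 N, if the wrist force passes 120 N, or if a joint passes its speed limit or range.

## Working session

There is one attempt and no reset: what is moved stays moved. The work goes in short steps, Python scripts to look and compute and a tool call to move; the robot and the scene stay as the last step left them, time stands still between calls to the robot, and variables do not carry over. Pictures are saved under pics/ and viewed, and the job is handed in when it is done.

Besides the shell and the picture viewer there is one more tool, called in YAML: its name, and indented under it one key for each argument. drive_tool: Moves the arm, as the interface text tells. Its arguments: {"type":"object","properties":{"commands":{"type":"array"},"force":{"type":"number"}},"required":["commands"]}

```bash
mkdir -p pics; ls
python3 - <<'E'
from cell import env
import cv2
o=env.get_obs()
for k,v in o.items(): print(k,v)
for n in("side","top"):
    c=env.read_camera(n); cv2.imwrite(f"pics/{n}0.png",c["img"]); print(n,c["mtx"],c["pose"])
    import numpy as np; np.savez(f"{n}.npz",mtx=c["mtx"],pose=c["pose"])
E
```

```text
pics
time_s 0.0
qpos [-75.22159711  18.43870982  -4.01344563  83.17663279   1.29468425
  78.54006225  -3.26045134]
joint_velocities [ 7.62051205e-03  7.78537876e-02  3.26552158e-02 -2.69073147e-02
 -8.07202545e-02  5.55668953e-05  1.73034667e-02]
effort [-3.52912475e-04 -4.91286314e+01 -4.04089121e-01 -3.12530923e+01
 -6.38570962e-02  4.39431961e-02  1.77904080e-04]
tool_pos [0.1568838  0.63034058 0.2911499 ]
tool_rot [-1.79889813e+02  6.16928607e-03  1.66028897e+02]
force [0.24344543 0.12761166 0.5966196 ]
wrist_torque [ 0.00316652 -0.01008924 -0.02206895]
grip_width 0.08730912649408476
side [[503.58834891   0.         322.02143205]
 [  0.         503.58834891 192.90481922]
 [  0.           0.           1.        ]] [[ 0.87086256 -0.29450283  0.3935308   0.06910205]
 [-0.49145785 -0.50832178  0.70716204 -0.7478026 ]
 [-0.00822095 -0.80924475 -0.58741413  0.83320785]
 [ 0.          0.          0.          1.        ]]
top [[514.91538363   0.         315.02898375]
 [  0.         514.91538363 197.90091536]
 [  0.           0.           1.        ]] [[-0.04966023 -0.97878958  0.19875818  0.32402383]
 [-0.99876144  0.0492791  -0.00686693  0.07130484]
 [-0.00307334 -0.19885302 -0.98002451  1.03176526]
 [ 0.          0.          0.          1.        ]]
```

View pics/side0.png

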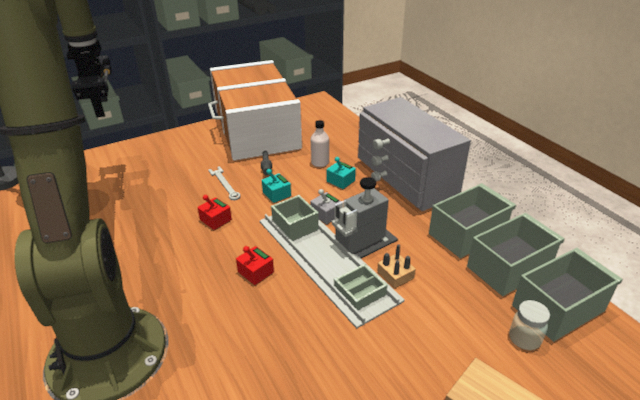

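View pics/top0.png

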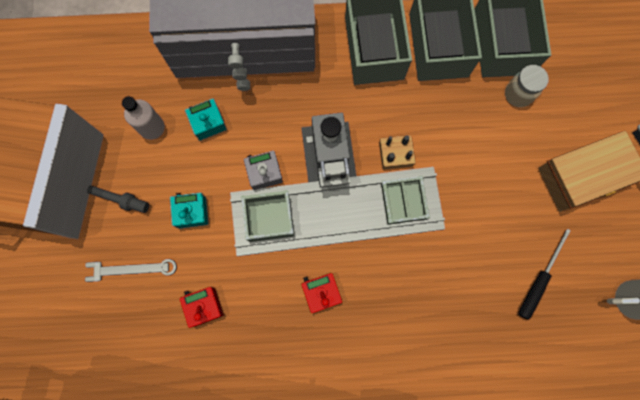

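The top view shows the dispenser at about (330,150) with its plunger head at (331,127). The deep undivided bin is at (269,217), on the left, and the divided tray is at (406,202). There are five toggle boxes: grey (263,170), turquoise (205,118) and (188,210), red (201,306) and (322,293). The grey one beside the housing is the one meant. I'll confirm it in an enlarged crop.

Run:
```python
import cv2
a=cv2.imread("pics/top0.png")[95:265,220:460]; cv2.imwrite("pics/top0c.png",cv2.resize(a,None,fx=3.3,fy=3.3,interpolation=cv2.INTER_CUBIC))
a=cv2.imread("pics/side0.png")[165:325,250:410]; cv2.imwrite("pics/side0c.png",cv2.resize(a,(600,600),interpolation=cv2.INTER_CUBIC))
```

```text
(no output)
```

View pics/top0c.png

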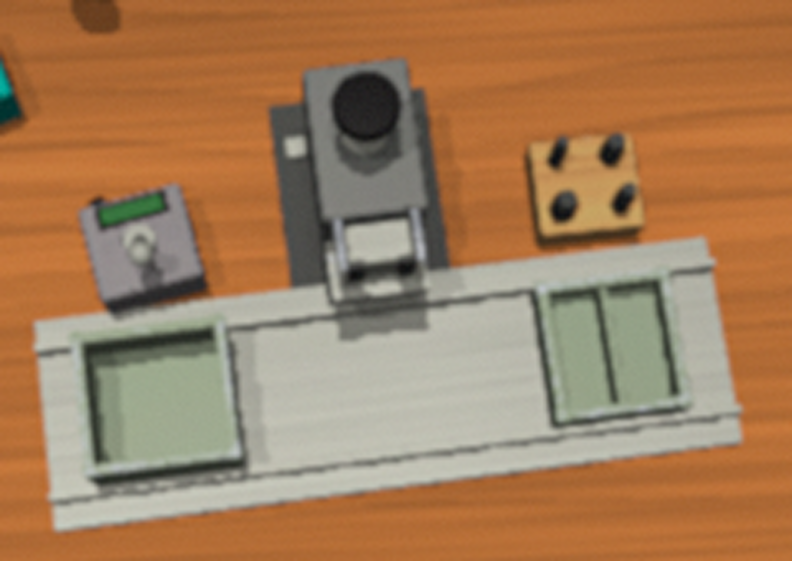

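View pics/side0c.png

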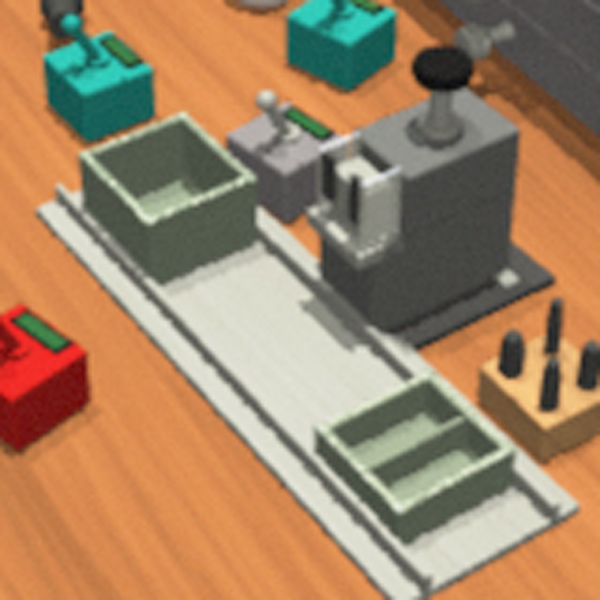

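The crops confirm it. The grey box with the dark-green window, steel ball at top crop (140,238), stands left of the housing. The deep bin is on the left of the track and the wooden cutter block on the right.

```bash
cat > h.py <<'E'
import numpy as np, cv2
C={n:np.load(f"{n}.npz") for n in("side","top")}
def ray(n,p):
    c=C[n]; d=c["pose"][:3,:3]@np.linalg.solve(c["mtx"],[p[0],p[1],1.]); return c["pose"][:3,3],d/np.linalg.norm(d)
def onz(n,p,z):
    o,d=ray(n,p); return o+d*(z-o[2])/d[2]
def tri(pt,ps):
    P=[C[n]["mtx"]@np.linalg.inv(C[n]["pose"])[:3] for n in("top","side")]
    X=cv2.triangulatePoints(P[0],P[1],np.array(pt,float).reshape(2,1),np.array(ps,float).reshape(2,1))[:,0]; return X[:3]/X[3]
tc=lambda x,y:((x+.5)/3.3-.5+220,(y+.5)/3.3-.5+95)
sc=lambda x,y:((x+.5)/3.75-.5+250,(y+.5)/3.75-.5+165)
E
python3 - <<'E'
from h import *
np.set_printoptions(precision=4,suppress=True)
T=[onz("top",tc(*p),.018) for p in[(35,322),(705,240),(740,440),(55,528)]]
print("track",T,"c",np.mean(T,0))
for a,b in((0,1),(3,2)):
    d=T[a]-T[b]; print("yaw",np.degrees(np.arctan2(-d[0],d[1])))
B=[onz("top",tc(*p),.061) for p in[(75,338),(222,320),(243,467),(90,480)]]
print("bin",np.array(B),np.mean(B,0))
Y=[onz("top",tc(*p),.036) for p in[(535,290),(668,274),(690,406),(555,422)]]
print("tray",np.mean(Y,0))
# head mask
for n in C:
    im=cv2.imread(f"pics/{n}0.png"); m=(im.max(2)<45).astype('uint8')
    k,l,s,c=cv2.connectedComponentsWithStats(m); 
    for i in range(1,k):
        if s[i,4]>60 and ((n=="top" and 315<c[i][0]<345 and 110<c[i][1]<145) or (n=="side" and 355<c[i][0]<380 and 175<c[i][1]<195)):
            ct,_=cv2.findContours((l==i).astype('uint8'),0,1); e=cv2.fitEllipse(ct[0]); print(n,s[i],c[i],e)
            print(onz(n,c[i],.171))
print("headtri",tri(tc(366,106),sc(443,66)))
print("ball",onz("top",tc(140,238),.084),tri(tc(140,238),sc(267,100)))
print("box",[onz("top",tc(*p),.045) for p in[(80,210),(178,185),(205,278),(105,304)]])
E
```

```text
track [array([0.5499, 0.2342, 0.018 ]), array([ 0.5807, -0.1789,  0.018 ]), array([ 0.4559, -0.1881,  0.018 ]), array([0.4237, 0.2244, 0.018 ])] c [0.5026 0.0229 0.018 ]
yaw 4.275819018155443
yaw 4.469097980515449
bin [[0.5296 0.2041 0.061 ]
 [0.536  0.118  0.061 ]
 [0.4491 0.1093 0.061 ]
 [0.446  0.1973 0.061 ]] [0.4901 0.1572 0.061 ]
tray [ 0.5129 -0.1127  0.036 ]
side [361 178  15  11 134] [367.7687 183.0672] ((367.76904296875, 183.0625457763672), (10.509015083312988, 14.147014617919922), 89.91744995117188)
[0.6226 0.0302 0.171 ]
top [321 118  20  20 314] [330.6529 127.172 ] ((330.64508056640625, 127.1744384765625), (18.977802276611328, 19.271244049072266), 154.39610290527344)
[0.6237 0.0316 0.171 ]
headtri [0.6239 0.0318 0.172 ]
ball [0.5816 0.1623 0.084 ] [0.578  0.1638 0.082 ]
box [array([0.6115, 0.2016, 0.045 ]), array([0.6241, 0.1421, 0.045 ]), array([0.5656, 0.1279, 0.045 ]), array([0.5527, 0.188 , 0.045 ])]
```

Pose from the measurements: yaw is about 4.4° and the mouth is at (0.503, 0.023). The plunger predicted from these agrees with its measured position to about 1.5 mm. In the dispenser frame the bin is at y of about +135 mm and the tray at about −136 mm. I'll turn the jaws along the track and go over the track beyond the bin.

drive_tool:
  commands:
    - [0, 0, 0, 0, 0, -6.1, 0]
    - [0, 0, 0, 0, 0, -6.1, 0]
    - [0, 0, 0, 0, 0, -6.2, 0]
    - [-2.04, -2.98, 0, 0, 0, 0, 0]
    - [-2.04, -2.98, 0, 0, 0, 0, 0]
    - [-2.04, -2.98, 0, 0, 0, 0, 0]
    - [-2.04, -2.98, 0, 0, 0, 0, 0]
    - [-2.04, -2.98, 0, 0, 0, 0, 0]
    - [-2.04, -2.98, 0, 0, 0, 0, 0]
    - [-2.04, -2.98, 0, 0, 0, 0, 0]
    - [-2.04, -2.98, 0, 0, 0, 0, 0]
    - [-2.04, -2.98, 0, 0, 0, 0, 0]
    - [-2.04, -2.98, 0, 0, 0, 0, 0]
    - [-2.04, -2.98, 0, 0, 0, 0, 0]
    - [-2.04, -2.98, 0, 0, 0, 0, 0]
    - [-2.04, -2.98, 0, 0, 0, 0, 0]
    - [-2.04, -2.98, 0, 0, 0, 0, 0]
    - [0, 0, 0, 0, 0, 0, 0]

```text
time_s: 1.6
tool_pos: [0.4785, 0.2288, 0.2922]
tool_rot: [-179.8, 0.1, -176.2]
force: [-0.1, -1.6, 0.1]
grip_width: 0.0005
```

drive_tool:
  commands:
    - [0.4, 1.0, 0, 0, 0, -0.6, 0]
    - [0, 0, 3, 0, 0, 0, 0]
    - [0, 0, 3.5, 0, 0, 0, 0]
    - [0, 0, 3.5, 0, 0, 0, 0]
    - [0, 0, 3.5, 0, 0, 0, 0]
    - [0, 0, 3, 0, 0, 0, 0]
    - [0, 0, 2, 0, 0, 0, 0]
    - [0, 0, 0, 0, 0, 0, 0]
    - [0, 0, 0, 0, 0, 0, 0]

```text
time_s: 2.35
tool_pos: [0.4678, 0.2474, 0.1064]
tool_rot: [-179.9, -0.2, -174.9]
force: [0.0, 0.3, 0.7]
grip_width: 0.0004
```

```bash
cat >> h.py <<'E'
def look(tag):
    from cell import env
    ims=[]
    for n in("top","side"):
        im=env.read_camera(n)["img"]; cv2.imwrite(f"pics/{n}_{tag}.png",im)
        ims.append(cv2.resize(im[95:265,210:450] if n=="top" else im[150:320,220:460],None,fx=1.65,fy=3.3/2,interpolation=cv2.INTER_CUBIC))
    cv2.imwrite(f"pics/c_{tag}.png",np.hstack(ims)); o=env.get_obs()
    p=o["tool_pos"][:2]-np.array([.5026,.0229]); a=np.radians(4.4)
    print("uv",p@[np.cos(a),np.sin(a)],p@[-np.sin(a),np.cos(a)],o["tool_pos"],o["tool_rot"],o["force"],o["time_s"])
E
python3 -c "
from h import *
look('a')"
```

```text
uv -0.015509313931049727 0.22681315714009986 [0.46973551 0.24785482 0.10880258] [ 1.79916218e+02  1.19310087e-01 -1.74902939e+02] [1.3652277  0.94779006 0.15485946] 2.45
```

View pics/c_a.png

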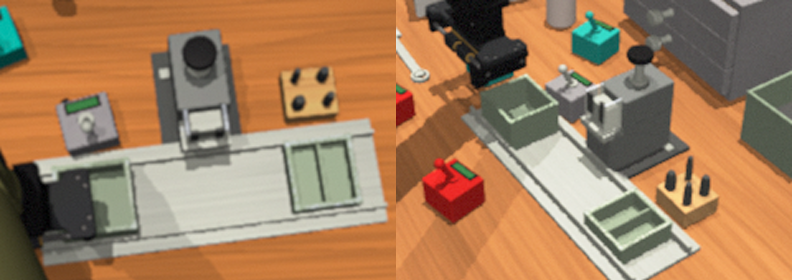

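The gripper is behind the bin's outer end wall, clear of it, and the bin has not moved. I'll push it along the track and stop a little short.

drive_tool:
  commands:
    - [0, -0.8, 0, 0, 0, 0.7, 0]
    - [0, -1, 0, 0, 0, 0, 0]
    - [0, -0.8, 0, 0, 0, 0, 0]
    - [0, -1, 0, 0, 0, 0, 0]
    - [0, -1, 0, 0, 0, 0, 0]
    - [0, -1, 0, 0, 0, 0, 0]
    - [0, -1, 0, 0, 0, 0, 0]
    - [0, -1, 0, 0, 0, 0, 0]
    - [0, -1, 0, 0, 0, 0, 0]
    - [0, -1, 0, 0, 0, 0, 0]
    - [0, -1, 0, 0, 0, 0, 0]
    - [0, -1, 0, 0, 0, 0, 0]
    - [0, -1, 0, 0, 0, 0, 0]
    - [0, -0.8, 0, 0, 0, 0, 0]
    - [0, -0.6, 0, 0, 0, 0, 0]
    - [0, -0.4, 0, 0, 0, 0, 0]
    - [0, 0, 0, 0, 0, 0, 0]

```text
time_s: 3.87
tool_pos: [0.4803, 0.1017, 0.1074]
tool_rot: [-180.0, 0.0, -175.7]
force: [0.6, 2.0, 1.2]
grip_width: 0.0004
```

```bash
python3 -c "
from h import *
look('b')"
```

```text
uv -0.016366514567474823 0.08045938620250828 [0.48010896 0.10186663 0.10703575] [-1.79940637e+02 -9.04772257e-03 -1.75704922e+02] [0.82609777 1.19612615 1.14043204] 3.9667
```

View pics/c_b.png

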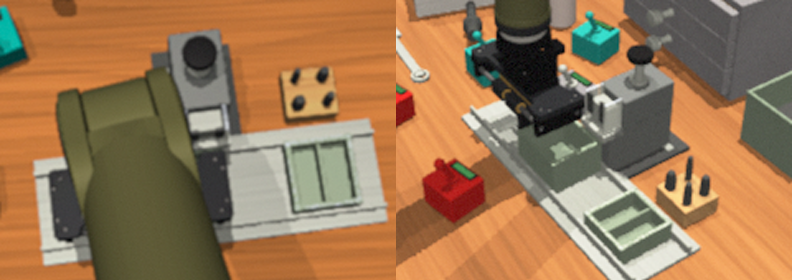

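The bin is being carried along, with its inner end now nearing the mouth. I'll push the last 2 cm, back off and lift to look.

drive_tool:
  commands:
    - [0, -0.5, 0, 0, 0, 0, 0]
    - [0, -0.5, 0, 0, 0, 0, 0]
    - [0, -0.5, 0, 0, 0, 0, 0]
    - [0, -0.4, 0, 0, 0, 0, 0]
    - [0, -0.1, 0, 0, 0, 0, 0]
    - [0, 0, 0, 0, 0, 0, 0]
    - [0, 0, 0, 0, 0, 0, 0]
    - [0, 1, 0, 0, 0, 0, 0]
    - [0, 2, 0, 0, 0, 0, 0]
    - [0, 2, 0, 0, 0, 0, 0]
    - [0, 1, -2, 0, 0, 0, 0]
    - [0, 1, -3, 0, 0, 0, 0]
    - [0, 2, -3, 0, 0, 0, 0]
    - [0, 3, -3, 0, 0, 0, 0]
    - [0, 3, -2, 0, 0, 0, 0]
    - [0, 0, 0, 0, 0, 0, 0]
    - [0, 0, 0, 0, 0, 0, 0]

```text
time_s: 5.38
tool_pos: [0.4702, 0.235, 0.2379]
tool_rot: [179.9, 0.1, -175.4]
force: [-0.3, -0.5, -0.8]
grip_width: 0.0004
```

```bash
python3 -c "
from h import *
look('c')"
```

```text
uv -0.01656698685175985 0.21049640713587328 [0.46993276 0.23150502 0.23582309] [-1.79913470e+02 -6.82203026e-02 -1.75663261e+02] [ 0.35507333  0.95508071 -0.00638885] 5.4833
```

View pics/c_c.png

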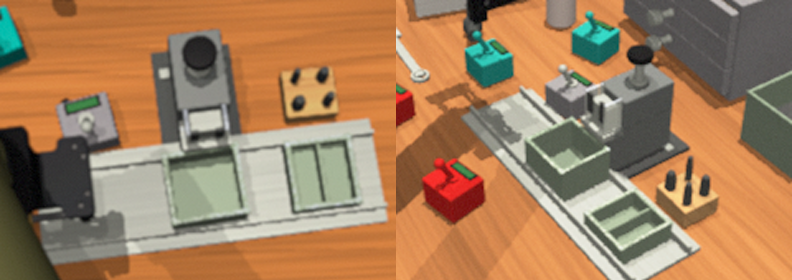

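Run:
```python
import cv2
a=cv2.imread("pics/top_c.png")[95:265,220:460]; cv2.imwrite("pics/top_cc.png",cv2.resize(a,None,fx=3.3,fy=3.3,interpolation=cv2.INTER_CUBIC))
```

```text
(no output)
```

View pics/top_cc.png

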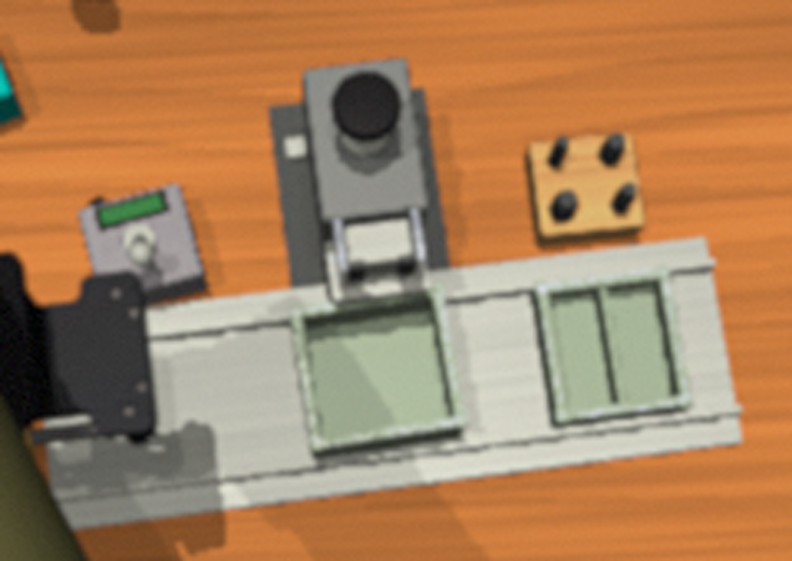

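Run:
```python
from h import *
a=np.radians(4.4)
def uv(X): p=X[:2]-[.5026,.0229]; return np.round([p@[np.cos(a),np.sin(a)],p@[-np.sin(a),np.cos(a)]],4)
for p in[(317,450),(463,431),(293,312),(440,292)]: print(uv(onz("top",tc(*p),.061)))
for p in[(80,210),(178,185),(205,278),(105,304)]: print('box',uv(onz("top",tc(*p),.045)))
B=[onz("top",tc(*p),.045) for p in[(80,210),(178,185),(205,278),(105,304)]]
print(np.mean(B,0), [np.degrees(np.arctan2(*(B[i]-B[j])[[1,0]])) for i,j in((0,3),(1,2))])
```

```text
[-0.0424  0.0469]
[-0.0421 -0.038 ]
[0.0401 0.0505]
[ 0.041  -0.0364]
box [0.1223 0.1698]
box [0.1303 0.1095]
box [0.0709 0.0999]
box [0.0626 0.1608]
[0.58848975 0.16491207 0.045     ] [np.float64(13.013594518606775), np.float64(13.601865914438537)]
```

Bin centred to about +6 mm along the track, which is within 18 mm, and the tray is untouched. Next I'll refine the toggle, since the ball and box estimates disagree by some millimetres.

Run:
```python
import cv2,numpy as np
a=cv2.imread("pics/top0.png")[142:197,237:292]; b=cv2.imread("pics/side0.png")[180:235,295:350]
cv2.imwrite("pics/tog.png",np.hstack([cv2.resize(x,(396,396),interpolation=cv2.INTER_CUBIC) for x in(a,b)]))
```

```text
(no output)
```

View pics/tog.png

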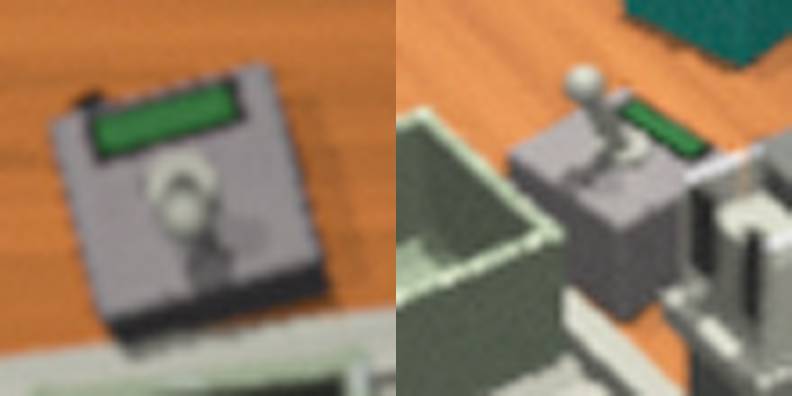

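Run:
```python
from h import *
a=np.radians(4.4)
t=lambda x,y:((x+.5)/7.2-.5+237,(y+.5)/7.2-.5+142)
s=lambda x,y:((x-396+.5)/7.2-.5+295,(y+.5)/7.2-.5+180)
print("ball",tri(t(183,210),s(583,84)),onz("top",t(183,210),.084),onz("side",s(583,84),.084))
B=np.array([onz("top",t(*p),.045) for p in[(52,118),(265,62),(325,272),(100,320)]]);print(B,B.mean(0))
print([np.degrees(np.arctan2(*(B[i]-B[j])[[1,0]])) for i,j in((0,3),(1,2))], np.degrees(np.arctan2(*(B[0]-B[1])[[1,0]]))-90)
print('side corners',onz("side",s(508,155),.045),onz("side",s(620,225),.045))
```

```text
ball [0.57299698 0.16306919 0.08330695] [0.57387924 0.16265569 0.084     ] [0.57131867 0.16231813 0.084     ]
[[0.61217522 0.20177863 0.045     ]
 [0.62526954 0.14249945 0.045     ]
 [0.56470409 0.12810493 0.045     ]
 [0.55433993 0.1899543  0.045     ]] [0.58912219 0.16558433 0.045     ]
[np.float64(11.554787387173251), np.float64(13.369372417713315)] 12.456176699665221
side corners [0.55244582 0.184972   0.045     ] [0.56712718 0.12897208 0.045     ]
```

The ball is at (0.572, 0.162, 0.084) and the box centre at (0.589, 0.1655), which now agree. I'll come down on the robot's side of the ball with the fingers shut.

drive_tool:
  commands:
    - [-1.9, -2.4, 0, 0, 0, 0, 0]
    - [-1.9, -2.4, 0, 0, 0, 0, 0]
    - [-1.9, -2.3, 0, 0, 0, 0, 0]
    - [0, 0, 2, 0, 0, 0, 0]
    - [0, 0, 3, 0, 0, 0, 0]
    - [0, 0, 2.6, 0, 0, 0, 0]
    - [0, 0, 2, 0, 0, 0, 0]
    - [0, 0, 0, 0, 0, 0, 0]
    - [0, 0, 0, 0, 0, 0, 0]
    - [0, 0, 0, 0, 0, 0, 0]

```text
time_s: 6.32
tool_pos: [0.5331, 0.1649, 0.1414]
tool_rot: [-180.0, 0.0, -175.7]
force: [0.6, 0.2, -0.2]
grip_width: 0.0003
```

```bash
python3 -c "
from h import *
look('d')"
```

```text
uv 0.04183302399288811 0.1398591134507581 [0.53357988 0.1655563  0.14233109] [ 1.79952221e+02  1.50953413e-01 -1.75697938e+02] [-0.03930051  0.00072451  0.21613919] 6.4167
```

View pics/c_d.png

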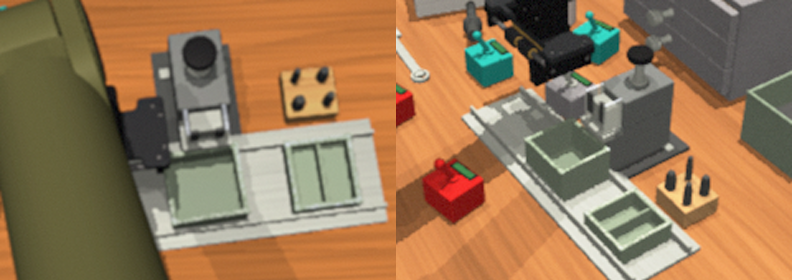

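The fingers are in front of the toggle and the body clears the dispenser. I'll push away from the robot.

drive_tool:
  commands:
    - [-1, 0, 0, 0, 0, 0, 0]
    - [-1, 0, 0, 0, 0, 0, 0]
    - [-0.7, 0, 0, 0, 0, 0, 0]
    - [-0.7, 0, 0, 0, 0, 0, 0]
    - [-0.7, 0, 0, 0, 0, 0, 0]
    - [-0.7, 0, 0, 0, 0, 0, 0]
    - [-0.5, 0, 0, 0, 0, 0, 0]
    - [0, 0, 0, 0, 0, 0, 0]
    - [0, 0, 0, 0, 0, 0, 0]

```text
time_s: 7.17
tool_pos: [0.5856, 0.1695, 0.1405]
tool_rot: [-180.0, -0.0, -175.7]
force: [-0.6, 0.8, 1.4]
grip_width: 0.0005
```

drive_tool:
  commands:
    - [1, 0, 0, 0, 0, 0, 0]
    - [2, 0, 0, 0, 0, 0, 0]
    - [2, 0, 0, 0, 0, 0, 0]
    - [0, 0, -3, 0, 0, 0, 0]
    - [0, 0, -4, 0, 0, 0, 0]
    - [1, 2, -4, 0, 0, 0, 0]
    - [2, 3, 0, 0, 0, 0, 0]
    - [2, 3, 0, 0, 0, 0, 0]
    - [2, 3, 0, 0, 0, 0, 0]
    - [0, 0, 0, 0, 0, 0, 0]

```text
time_s: 8.0
tool_pos: [0.4528, 0.2757, 0.2473]
tool_rot: [179.7, -0.1, -175.0]
force: [0.4, 0.6, -1.0]
grip_width: 0.0007
```

```bash
python3 -c "
from h import *
look('e')"
```

```text
uv -0.026443261380879348 0.24977125012325288 [0.45707247 0.26990641 0.24717447] [ 1.79986844e+02 -1.51972069e-03 -1.75421994e+02] [ 0.25831868 -0.6978874  -0.1523319 ] 8.1
```

View pics/c_e.png

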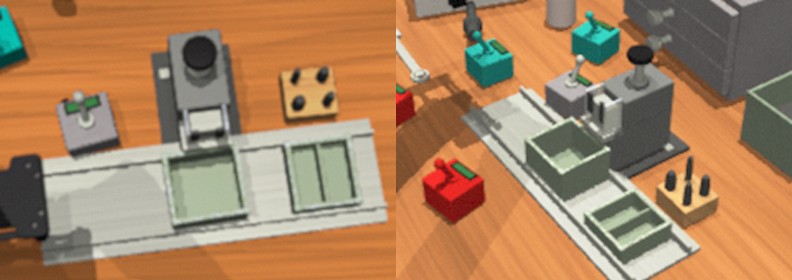

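The toggle now leans away from the robot, with its ball at crop (80,97) over the window, and the bin and tray are unchanged. I'll move over the plunger head at (0.623, 0.032).

drive_tool:
  commands:
    - [0, 0, -3, 0, 0, 0, 0]
    - [0, 0, -2.5, 0, 0, 0, 0]
    - [-1.84, -3.13, 0, 0, 0, 0, 0]
    - [-1.84, -3.13, 0, 0, 0, 0, 0]
    - [-1.84, -3.13, 0, 0, 0, 0, 0]
    - [-1.84, -3.13, 0, 0, 0, 0, 0]
    - [-1.84, -3.13, 0, 0, 0, 0, 0]
    - [-1.84, -3.13, 0, 0, 0, 0, 0]
    - [-1.84, -3.13, 0, 0, 0, 0, 0]
    - [-1.82, -3.09, 0, 0, 0, 0, 0]
    - [0, 0, 0, 0, 0, 0, 0]
    - [0, 0, 0, 0, 0, 0, 0]
    - [0, 0, 0, 0, 0, 0, 0]

```text
time_s: 9.18
tool_pos: [0.6238, 0.0292, 0.3017]
tool_rot: [-180.0, -0.0, -175.8]
force: [-0.8, 0.3, -0.3]
grip_width: 0.0002
```

```bash
python3 -c "
from h import *
look('f')"
```

```text
uv 0.12117715775173413 -0.0010375077526897586 [0.62349962 0.03116214 0.30198271] [ 1.79958945e+02 -2.50570248e-02 -1.75599007e+02] [-0.14494728  0.78277308  0.31099985] 9.2833
```

View pics/c_f.png

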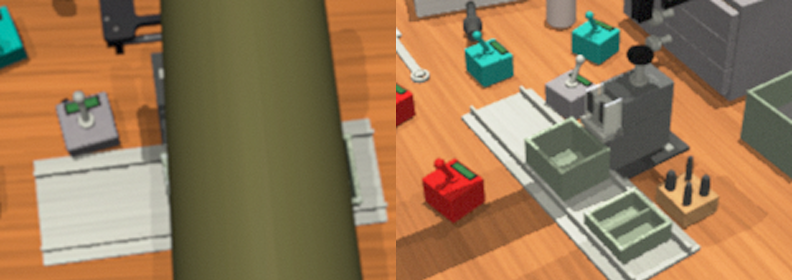

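The tool is over the plunger. I'll come down to just above the head, then press in steps.

drive_tool:
  commands:
    - [0, 0, 2.5, 0, 0, 0, 0]
    - [0, 0, 2, 0, 0, 0, 0]
    - [0, 0, 0.8, 0, 0, 0, 0]
    - [0, 0, 0.8, 0, 0, 0, 0]
    - [0, 0, 0.8, 0, 0, 0, 0]
    - [0, 0, 0.6, 0, 0, 0, 0]
    - [0, 0, 0.4, 0, 0, 0, 0]
    - [0, 0, 0.2, 0, 0, 0, 0]
    - [0, 0, 0, 0, 0, 0, 0]
    - [0, 0, 0, 0, 0, 0, 0]

```text
time_s: 10.12
tool_pos: [0.6227, 0.0317, 0.2233]
tool_rot: [179.9, -0.1, -175.6]
force: [-8.5, 1.0, 9.6]
grip_width: 0.0005
```

drive_tool:
  commands:
    - [0, 0, 0.3, 0, 0, 0, 0]
    - [0, 0, 0.3, 0, 0, 0, 0]
    - [0, 0, 0.2, 0, 0, 0, 0]
    - [0, 0, 0.1, 0, 0, 0, 0]
    - [0, 0, 0, 0, 0, 0, 0]
    - [0, 0, 0, 0, 0, 0, 0]
    - [0, 0, 0, 0, 0, 0, 0]

```text
time_s: 10.7
tool_pos: [0.6231, 0.0315, 0.217]
tool_rot: [179.8, -0.0, -175.6]
force: [-11.7, -0.4, 20.6]
grip_width: 0.0003
```

The force is 20 N, above the spring's 12 N, and the tool is at the expected stop height. I'll press slightly more, hold and check.

drive_tool:
  commands:
    - [0, 0, 0.1, 0, 0, 0, 0]
    - [0, 0, 0.1, 0, 0, 0, 0]
    - [0, 0, 0, 0, 0, 0, 0]
    - [0, 0, 0, 0, 0, 0, 0]
    - [0, 0, 0, 0, 0, 0, 0]
    - [0, 0, 0, 0, 0, 0, 0]
    - [0, 0, 0, 0, 0, 0, 0]
    - [0, 0, 0, 0, 0, 0, 0]

```text
time_s: 11.37
tool_pos: [0.6231, 0.0315, 0.217]
tool_rot: [179.8, 0.0, -175.6]
force: [-15.1, 0.2, 29.3]
grip_width: 0.0004
```

```bash
python3 -c "
from h import *
look('g')"
```

```text
uv 0.12083596385189205 -0.0006273337746108278 [0.62312796 0.03154493 0.21695554] [ 1.79791308e+02  1.37554267e-02 -1.75575176e+02] [-15.45723701   0.48577124  29.21901561] 11.4667
```

View pics/c_g.png

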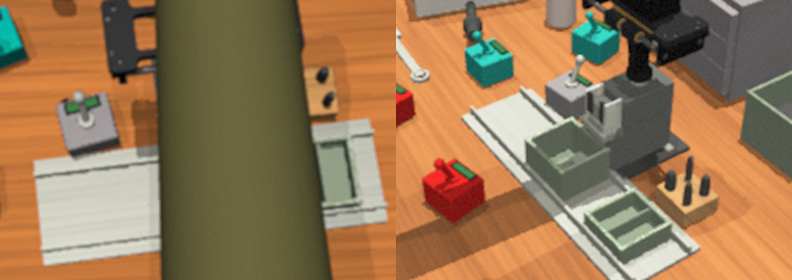

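The height stays at 0.217 while the force rises to 29 N, so the plunger is on its hard stop. It has been held long enough, so I'll release straight up and move clear.

drive_tool:
  commands:
    - [0, 0, -0.6, 0, 0, 0, 0]
    - [0, 0, -0.8, 0, 0, 0, 0]
    - [0, 0, -0.8, 0, 0, 0, 0]
    - [0, 0, -1, 0, 0, 0, 0]
    - [0, 0, -2, 0, 0, 0, 0]
    - [0, 0, -3, 0, 0, 0, 0]
    - [0, 0, -3, 0, 0, 0, 0]
    - [1, 3, 0, 0, 0, 0, 0]
    - [1, 3.5, 0, 0, 0, 0, 0]
    - [1, 3.5, 0, 0, 0, 0, 0]
    - [1, 3.5, 0, 0, 0, 0, 0]
    - [1, 3.5, 0, 0, 0, 0, 0]
    - [1, 3.5, 0, 0, 0, 0, 0]
    - [1, 3.5, 0, 0, 0, 0, 0]
    - [0, 0, 0, 0, 0, 0, 0]
    - [0, 0, 0, 0, 0, 0, 0]
    - [0, 0, 0, 0, 0, 0, 0]

```text
time_s: 12.88
tool_pos: [0.5363, 0.2641, 0.3226]
tool_rot: [-180.0, 0.1, -175.6]
force: [0.4, -0.4, -0.1]
grip_width: 0.0003
```

Run:
```python
from h import *
look('h')
for n,(y,x) in {"top":(95,220),"side":(150,240)}.items():
    a=cv2.imread(f"pics/{n}_h.png")[y:y+170,x:x+240]; cv2.imwrite(f"pics/{n}_hc.png",cv2.resize(a,None,fx=3.3,fy=3.3,interpolation=cv2.INTER_CUBIC))
```

```text
uv 0.052580420858259654 0.2363856574665765 [0.53689018 0.26262289 0.32255819] [-1.79974941e+02  6.29367272e-02 -1.75812175e+02] [-0.46877714 -0.51267315  0.30355833] 12.9833
```

View pics/top_hc.png

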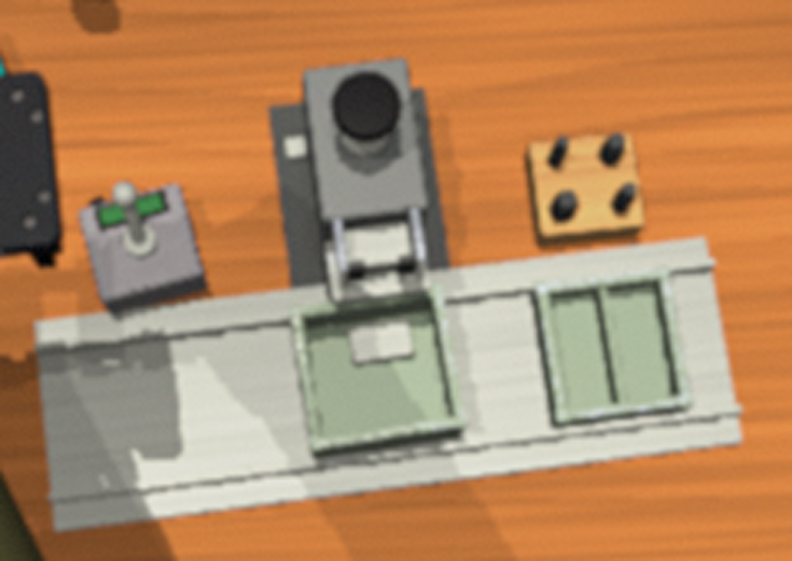

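View pics/side_hc.png

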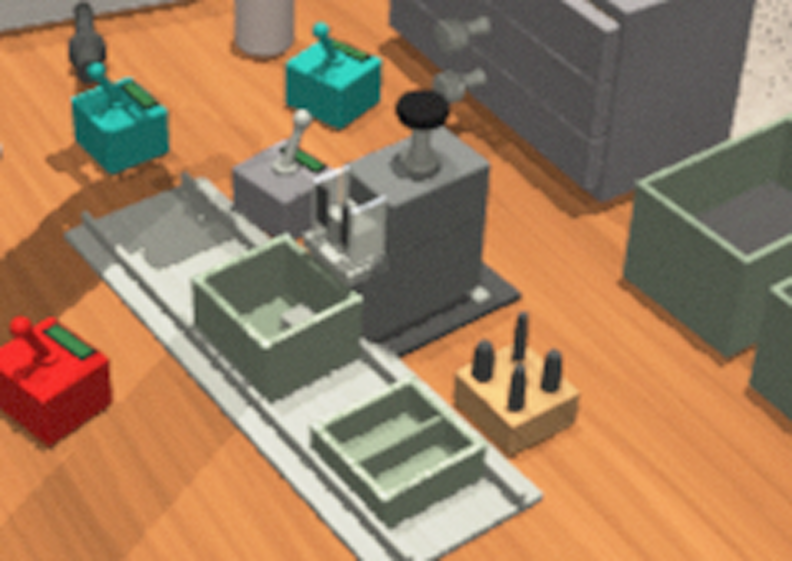

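One block lies flat in the bin at top crop (382,342). The plunger head is back at (366,106), the stack stands lower, the toggle is on, the tray is unmoved and the arm is clear. I'm handing in.

```bash
python3 -c "
from cell import env
print(env.sign_off())"
```

```text
the job is handed in; nothing more can be done
None
```

The job is done and handed in at about 13 s of the 61 s allowed; the sign-off gave no verdict. I slid the deep bin under the mouth, flipped the grey box's toggle away from the robot, pressed the plunger to its stop, held it over half a second and let it come back up.

What the last checks showed:
- **Bin:** it stands about 6 mm off centre along the track, and the limit is 18 mm.
- **Plunger:** on the stop, the tool height stayed at 217 mm while the force rose to 29 N. The head is now back at its starting pixels.
- **Blocks:** one lies in the bin, and the magazine stack looks one block lower. I judged the stack from the images and did not measure it in mm.
- **Toggle, tray and arm:** the toggle is on, the tray is at its starting pixels, and the arm is clear of everything.

My first estimates of the ball and box centre disagreed by several mm. An enlarged crop settled this before I flipped the toggle. No check failed.

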